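Back up a meter housing's lug with packers and a wedge

ROBOT

A 7-joint arm with a two-finger parallel gripper is mounted at the origin on the work surface. World frame = base frame: x ahead of the robot, y to its left, z up, the work surface at z = 0. Lengths are in m, angles in rad, forces in N, time in s.
With the tool pointing down it reaches from about 0.4 to 0.85 m from the base axis. Payload 4.5 kg.
Tool frame: the origin (TCP) lies at the very end of the fingers, on their centre line; the grasp point (between the pads) lies 19 mm behind it; z points along the fingers, y is the line along which they close (so a half turn about z gives the same grasp; the last joint's range is limited). The gripper opens to 88 mm and grips with 3 to 60 N. Pads are 18 mm wide; open, the fingers measure 123 mm over their backs; the gripper's body (75 mm by 187 mm) begins 45 mm behind the grasp point.
Start: joints at [1.366, 0.689, -0.195, 1.565, 0.157, 0.902, -0.215], TCP at [0.148, -0.607, 0.239] pointing down, gripper open.
Joint ranges: [-3.01, 3.01], [-0.46, 2.08], [-1.47, 1.51], [0.13, 2.56], [-1, 4.14], [0.04, 2.09], [-2.66, 2.66]. Speed limits (rad/s): [2.57, 2.57, 3.14, 3.14, 3.14, 3.14, 3.14].

INTERFACE

Orientations are given as a unit quaternion [x, y, z, w].
In Python, from plant import r, eyes, nets gives the robot as it stands.
- The arm moves only by the shell command python3 -m pendant 'ROWS' [FORCE]. ROWS is JSON, a list of rows, each an object of numbers: "claw": the opening, from 0 (shut) to 1 (fully open); "dx", "dy", "dz": the shift along the world's x, y, z in mm; "twist": the turn about the world's z in rad. In form: [{"claw": .., "dx": .., "dy": .., "dz": .., "twist": ..}, ...]. A call has 1 to 8 rows; each row is the pose to reach, as a shift and turn from the pose commanded when the call began; what a row does not reach only later rows make up. A row lasts 1/10 s, in which the tool goes at most 50 mm and 8.59 degrees, less where a joint would pass 70% of its speed; a pose out of reach is approached as far as the arm can. A call with a gripper value outside its range is refused whole. The fingers move at their own pace and stop on an object; FORCE is the grip in N (left out, the last holds). Time passes only in rows, so rows that repeat a pose let the fingers close. It gives the time, the measured TCP pose, the force, the opening and the grip force at its end, in the units of the state.
- r.get_state(): the state, without advancing time (a new reading comes with each control period).
- eyes.snapshot(name): name is "scene" or "top" or "wrist"; returns (picture, depth): 480x640x3 uint8, blue, green, red; 480x640 float32, m along the optical axis (not along the pixel's ray), 0 where there is no reading.
- eyes.camera_info(name): a dict with "K" (3x3 intrinsics, pixels), "world_to_cam" (4x4, takes a point from world to camera coordinates); the wrist camera has in their place "T_tool_cam" (4x4, takes a point from camera to tool coordinates, whose origin is the TCP and whose axes are the flange's). Camera axes: x right, y down, z forward; pixel columns grow to the right and rows downward; lengths in m; the calibration is good to about 2 mm. The wrist camera is an equidistant fisheye: a pixel r from the principal point sees the ray r / f radians off the axis. A picture is of the moment at which its call begins: read the wrist's pose just before it. camera_info takes no time and is no camera call.
- r.finish_job(): hands the job in; it is judged then, once.
Trained networks look in the newest picture that a camera, given by its name, has taken for a name from the list of things; names that differ only in an ending like _2 or _b are one class to them, and where a whole thing is asked for, a point or a joint stands for the part that bears it (a point fixed in the world has none). Each returns a list of dicts, best first, with "confidence" (0 to 1); they miss things now and then, are a little off and sometimes report something else, mostly with a low value. They report only what shows in the picture. A call takes as long as a camera call. They do not tell look-alikes from the thing itself.
- nets.spot_in(camera, query): "box" ([left, top, width, height] as shares, 0 to 1, of the picture: columns of its width, rows of its height, round what is visible of it).
- nets.place_of(camera, query): "position" ([column, row] as shares, 0 to 1, of the picture: columns of its width, rows of its height: a listed point, or the origin of a listed thing).
The state is a dict: "clock": time; "q": joint angles; "qd": joint speeds; "joint_torque": joint torques, N m; "tool_pos": TCP position; "eef_rot": TCP orientation; "contact_force": force on the tool from outside, world axes, zero at the start; "moment": the same for the moment, N m; "opening": opening from 0.0 (shut) to 1.0 (fully open); "finger_force": force on a finger pad.
Only numpy, scipy, OpenCV 4.12 (cv2) and the standard library are available. Lean on these libraries where they do the work, as an engineer would, in place of code of your own. Each camera call takes 0.05 s, during which the arm holds its last target. There are 200 camera calls.

TASK

The brass pin in the meter housing's overhanging lug is about to be driven, so the lug must be backed up solidly from below: first draw the red-ended setting gauge out from under the lug and lay it back flat in its red-labelled pocket of the rack. Then slide steel packers flat under the lug, one on another, pushed home to the stop bar and let go, until the steel wedge, slid thin end first along the top of the stack, jams tight under the lug before its slope runs out. Finish still holding the wedge, pushing it in with firm hand pressure (no hammering) so that lug, wedge and packers stay tight; leave unused packers in their pockets and everything else on the counter alone.

Things in the scene. Friction and masses are not known exactly. Their poses are not given: they have to be found in the camera images.
- bed (a point): point on top of the jig's base plate, 10 mm above the counter, straight below the middle of the lug's front edge; x points level into the gap under the lug, the way packers go in (roughly to the robot's left), y across, z up
- jig: dark steel base plate, 470 x 170 x 10, fixed; origin 10 mm below point bed, same axes; flat and clear for fingers from x = -90 mm to the lug. A steel stop bar 60 wide and 16 high stands across it, near face at x = 66 mm: packers go in up to it
- rack: wooden board 300 x 236 x 6, fixed, with six flat pockets in two rows of three, 74 mm apart in y, 145 mm in x; which colour is where changes. Origin at the centre of its underside, axes as the pockets'
- housing: green cast meter housing, 300 x 130 x 105, lying on its back, strapped fast over the plate (fixed). Origin: middle of the lower front edge of its lug; axes as point bed. The lug, 44 wide, 14 thick, overhangs 66 mm; boss and brass pin on it reach 34 mm above the origin. Its flat underside is 17 to 29.5 mm above the plate (height of this origin over point bed); the gap goes on beneath the housing
- gauge: brass setting gauge, 115 long x 30 wide x 12 thick, about 0.35 kg, red-painted over the last 30 mm of its tail; origin at the centre of its underside, x along its length from red tail to plain blade end, z up. Starts flat on the base plate, blade loose under the lug, red tail sticking out
- packer1: flat ground steel packer, bare metal, 115 long x 30 wide x 8 thick, about 0.2 kg; origin at the centre of its underside, x along its length, z up; both ends alike. Starts lying in a white-labelled pocket; the three packers are alike
- packer2: flat ground steel packer, bare metal, 115 long x 30 wide x 8 thick, about 0.2 kg; origin at the centre of its underside, x along its length, z up; both ends alike. Starts lying in a white-labelled pocket; the three packers are alike
- packer3: flat ground steel packer, bare metal, 115 long x 30 wide x 8 thick, about 0.2 kg; origin at the centre of its underside, x along its length, z up; both ends alike. Starts lying in a white-labelled pocket; the three packers are alike
- wedge: dark steel wedge, 110 long x 30 wide, 0.3 kg, flat underside; tail a level block 50 long, 16 thick, yellow on top; the rest slopes over 60 mm down to 4 thick at the tip. Origin at the centre of its underside: tip at x = 55 mm, slope from -5 to 55, tail end at -55. Starts flat in the yellow pocket. It stays flat as it bites and the push rises steeply; about 10 N of push jams it well
- slot_red: red-labelled flat pocket of the rack (fixed): the gauge goes here. Origin at the centre of its underside, its floor 4 mm above; x from the open front (plain floor 70 wide, red strip on its edge) to the blade end. Round its far half: side walls 9 high, 38 apart inside, and a red end wall 12 high, inner face at x = 60 mm. A part lies with its centre over the origin, tail to -x
- slot_blue: blue-labelled flat pocket of the rack (fixed): empty, not for this gauge. Origin at the centre of its underside, its floor 4 mm above; x from the open front (plain floor 70 wide, blue strip on its edge) to the blade end. Round its far half: side walls 9 high, 38 apart inside, and a blue end wall 12 high, inner face at x = 60 mm. A part lies with its centre over the origin, tail to -x
- slot_yellow: yellow-labelled flat pocket of the rack (fixed): home of the wedge. Origin at the centre of its underside, its floor 4 mm above; x from the open front (plain floor 70 wide, yellow strip on its edge) to the blade end. Round its far half: side walls 9 high, 38 apart inside, and a yellow end wall 12 high, inner face at x = 60 mm. A part lies with its centre over the origin, tail to -x
- slot_white1: white-labelled flat pocket of the rack (fixed): home of packer1. Origin at the centre of its underside, its floor 4 mm above; x from the open front (plain floor 70 wide, white strip on its edge) to the blade end. Round its far half: side walls 9 high, 38 apart inside, and a white end wall 12 high, inner face at x = 60 mm. A part lies with its centre over the origin, tail to -x
- slot_white2: white-labelled flat pocket of the rack (fixed): home of packer2. Origin at the centre of its underside, its floor 4 mm above; x from the open front (plain floor 70 wide, white strip on its edge) to the blade end. Round its far half: side walls 9 high, 38 apart inside, and a white end wall 12 high, inner face at x = 60 mm. A part lies with its centre over the origin, tail to -x
- slot_white3: white-labelled flat pocket of the rack (fixed): home of packer3. Origin at the centre of its underside, its floor 4 mm above; x from the open front (plain floor 70 wide, white strip on its edge) to the blade end. Round its far half: side walls 9 high, 38 apart inside, and a white end wall 12 high, inner face at x = 60 mm. A part lies with its centre over the origin, tail to -x
- cup1: steel coin cup, 72 across, 75 high, loose on the counter; origin at the centre of its underside
- cup2: steel coin cup, 72 across, 75 high, loose on the counter; origin at the centre of its underside
- cup3: steel coin cup, 72 across, 75 high, loose on the counter; origin at the centre of its underside
- knob_housing: black bakelite knob housing, 60 across, 34 high, loose; origin at the centre of its underside
- winding_key: nickel winding key with two wings, about 58 x 62 x 8, loose; origin near its middle, on its underside
- hammer: small hammer, 260 long, lying on the counter, 26 high; origin at the middle of its length, underside
- drift: steel drift punch, 135 long, 10 thick, lying on the counter; origin near the middle, underside
Not all that is in view belongs to the job. Of the things that look like the wedge, the larger one is meant. What is shaped like the packer1 but brown is not meant.

How it is judged:
On the way, in this order (a step that is already met when the one before it is completed fails the run):
1. the setting gauge lies flat in its red-labelled pocket, let go (x of gauge in the frame of slot_red between -0.012 and 0.012 m and y of gauge in the frame of slot_red between -0.012 and 0.012 m and z of gauge in the frame of slot_red between 0 and 0.008 m and angle between gauge's own z axis and vertical below 0.08 rad and linear speed of gauge below 0.03 m/s and contact force between gauge and the fingers below 0.1 N), for 0.2 s.
2. at least one packer lies flat under the lug, pushed home, let go ((((x of packer1 in the frame of bed between -0.007 and 0.014 m and y of packer1 in the frame of bed between -0.012 and 0.012 m and z of packer1 in the frame of bed between -0.003 and 0.0185 m and angle between packer1's own z axis and vertical below 0.06 rad and angle between the x axis of packer1 and the x axis of bed, either way round below 0.2 rad) and contact force between packer1 and the fingers below 0.1 N) or ((x of packer2 in the frame of bed between -0.007 and 0.014 m and y of packer2 in the frame of bed between -0.012 and 0.012 m and z of packer2 in the frame of bed between -0.003 and 0.0185 m and angle between packer2's own z axis and vertical below 0.06 rad and angle between the x axis of packer2 and the x axis of bed, either way round below 0.2 rad) and contact force between packer2 and the fingers below 0.1 N) or ((x of packer3 in the frame of bed between -0.007 and 0.014 m and y of packer3 in the frame of bed between -0.012 and 0.012 m and z of packer3 in the frame of bed between -0.003 and 0.0185 m and angle between packer3's own z axis and vertical below 0.06 rad and angle between the x axis of packer3 and the x axis of bed, either way round below 0.2 rad) and contact force between packer3 and the fingers below 0.1 N))), for 0.2 s.
3. the wedge is jammed between the lug and the packers (x of wedge in the frame of bed between -0.05 and 0.008 m and y of wedge in the frame of bed between -0.012 and 0.012 m and angle between wedge's own z axis and vertical below 0.06 rad and angle between the x axis of wedge and the x axis of bed, either way round below 0.2 rad and linear speed of wedge below 0.02 m/s and contact force between wedge and housing above 3 N and contact force between wedge and the fingers above 2 N and (contact force between wedge and packer1 above 2 N or contact force between wedge and packer2 above 2 N or contact force between wedge and packer3 above 2 N)), for 0.2 s.
At the end, for the whole second after the job is handed in: Gauge flat, let go, within 12 mm of the red pocket's centre; packers flat under the lug, centred to 12 mm, square to 0.2 rad, within 15 mm of the stop; unused ones within 20 mm of their start; wedge flat, tip 5 mm in or more, slope not run out, over 3 N on lug, 2 N on packer, fingers over 2 N on it (all of step 1 and all of step 3 and ((x of packer1 in the frame of bed between -0.007 and 0.014 m and y of packer1 in the frame of bed between -0.012 and 0.012 m and z of packer1 in the frame of bed between -0.003 and 0.0185 m and angle between packer1's own z axis and vertical below 0.06 rad and angle between the x axis of packer1 and the x axis of bed, either way round below 0.2 rad) or (x of packer2 in the frame of bed between -0.007 and 0.014 m and y of packer2 in the frame of bed between -0.012 and 0.012 m and z of packer2 in the frame of bed between -0.003 and 0.0185 m and angle between packer2's own z axis and vertical below 0.06 rad and angle between the x axis of packer2 and the x axis of bed, either way round below 0.2 rad) or (x of packer3 in the frame of bed between -0.007 and 0.014 m and y of packer3 in the frame of bed between -0.012 and 0.012 m and z of packer3 in the frame of bed between -0.003 and 0.0185 m and angle between packer3's own z axis and vertical below 0.06 rad and angle between the x axis of packer3 and the x axis of bed, either way round below 0.2 rad)) and contact force between each of packer1, packer2, packer3 and the fingers below 0.1 N and ((x of packer1 in the frame of bed between -0.007 and 0.014 m and y of packer1 in the frame of bed between -0.012 and 0.012 m and z of packer1 in the frame of bed between -0.003 and 0.0185 m and angle between packer1's own z axis and vertical below 0.06 rad and angle between the x axis of packer1 and the x axis of bed, either way round below 0.2 rad) or distance of packer1 from where it was at the start of the episode below 0.02 m) and ((x of packer2 in the frame of bed between -0.007 and 0.014 m and y of packer2 in the frame of bed between -0.012 and 0.012 m and z of packer2 in the frame of bed between -0.003 and 0.0185 m and angle between packer2's own z axis and vertical below 0.06 rad and angle between the x axis of packer2 and the x axis of bed, either way round below 0.2 rad) or distance of packer2 from where it was at the start of the episode below 0.02 m) and ((x of packer3 in the frame of bed between -0.007 and 0.014 m and y of packer3 in the frame of bed between -0.012 and 0.012 m and z of packer3 in the frame of bed between -0.003 and 0.0185 m and angle between packer3's own z axis and vertical below 0.06 rad and angle between the x axis of packer3 and the x axis of bed, either way round below 0.2 rad) or distance of packer3 from where it was at the start of the episode below 0.02 m)); the arm keeps its last pose, push and grip.
It fails at once if a coin cup, the knob housing, the winding key, the hammer or the drift was moved more than 30 mm (distance of any of cup1, cup2, cup3, knob_housing, winding_key, hammer, drift from where it was at the start of the episode above 0.03 m).
It fails at once if the wedge was rammed in: more than 80 N on the lug (contact force between wedge and housing above 80 N).
It also fails if it takes over 72 s, if anything falls off the work surface, if the arm or the gripper's body presses on something with over 40 N, if the wrist force passes 120 N, or if a joint passes its speed limit or range.

## Working session

There is one attempt and no reset: what is moved stays moved. The work goes in short steps, Python scripts to look and compute and a shell command to move; the robot and the scene stay as the last step left them, time stands still between calls to the robot, and variables do not carry over. Pictures are saved under pics/ and viewed, at most 10 in all, crops included, and the job is handed in when it is done.

```bash
mkdir -p pics; cat > h.py <<'E'
import numpy as np, cv2
from plant import r, eyes, nets
def shot(n, f=None):
    im,d=eyes.snapshot(n)
    if f: cv2.imwrite('pics/'+f,im)
    return im,d
def w(n,u,v,z=None,d=None):
    "pixel -> world at depth d or on plane z"
    c=eyes.camera_info(n);K=np.array(c['K']);T=np.linalg.inv(np.array(c['world_to_cam']))
    ray=np.linalg.inv(K)@[u,v,1]
    if d is not None: return T[:3,:3]@(ray*d)+T[:3,3]
    a=T[:3,:3]@ray; s=(z-T[2,3])/a[2]; return T[:3,3]+s*a
E
python3 - <<'E'
from h import *
s=r.get_state();print(s['clock'],s['tool_pos'],s['eef_rot'],s['opening'])
for c in('top','scene'):
    im,d=shot(c,c+'0.png')
    np.save(c+'0.npy',d)
    for q in ['bed','gauge','packer1','wedge','slot_red','slot_blue','slot_yellow','slot_white1','housing','rack']:
        for o in nets.place_of(c,q)[:4]:
            u,v=o['position'][0]*640,o['position'][1]*480
            dd=d[int(min(v,479)),int(min(u,639))]
            print(c,q,round(o['confidence'],2),int(u),int(v),np.round(w(c,u,v,d=dd),3) if dd>0 else None)
    ci=eyes.camera_info(c);print(np.round(np.linalg.inv(np.array(ci['world_to_cam'])),3).tolist())
E
```

```text
0.0 [ 0.14761056 -0.60665036  0.23791451] [ 9.92877046e-01  1.19139861e-01 -1.96586857e-04 -9.08584120e-04] 0.9998933063510103
top bed 0.65 451 351 [ 0.288 -0.385  0.005]
top bed 0.64 211 256 [0.52  0.191 0.021]
top bed 0.63 212 256 [0.52  0.188 0.021]
top gauge 0.53 213 258 [0.516 0.185 0.021]
top packer1 0.83 398 256 [ 0.518 -0.266  0.015]
top packer1 0.74 339 205 [ 0.65  -0.126  0.01 ]
top packer1 0.69 291 319 [ 0.367 -0.003  0.005]
top packer1 0.57 343 262 [ 0.504 -0.131  0.019]
top wedge 0.73 288 200 [0.664 0.005 0.012]
top wedge 0.72 394 201 [ 0.656 -0.262  0.025]
top slot_red 0.89 336 207 [ 0.646 -0.117  0.01 ]
top slot_red 0.48 158 360 [0.273 0.3   0.037]
top slot_blue 0.81 366 200 [ 0.663 -0.193  0.008]
top slot_yellow 0.97 392 202 [ 0.652 -0.256  0.024]
top slot_yellow 0.46 287 155 [0.763 0.003 0.066]
top slot_white1 0.92 398 257 [ 0.515 -0.266  0.016]
top slot_white1 0.67 368 257 [ 0.515 -0.194  0.017]
top slot_white1 0.63 341 260 [ 0.507 -0.127  0.022]
top slot_white1 0.43 369 232 [ 0.577 -0.197  0.022]
top housing 0.93 206 255 [0.515 0.196 0.053]
top housing 0.6 210 254 
[... 905 characters left out ...]
6 305 345 [ 0.665 -0.27   0.023]
scene slot_blue 0.34 276 288 [ 0.52  -0.204  0.017]
scene slot_yellow 0.94 305 345 [ 0.665 -0.27   0.022]
scene slot_yellow 0.75 344 141 [0.285 0.287 0.008]
scene slot_yellow 0.26 297 263 [ 0.507 -0.126  0.02 ]
scene slot_white1 0.73 273 290 [ 0.518 -0.209  0.014]
scene slot_white1 0.63 297 265 None
scene slot_white1 0.62 252 310 [ 0.526 -0.278  0.018]
scene slot_white1 0.33 344 142 [0.291 0.282 0.011]
scene housing 0.85 395 188 [0.511 0.213 0.021]
scene housing 0.17 328 320 [ 0.651 -0.19   0.011]
scene rack 0.96 300 303 [ 0.578 -0.194  0.007]
[[0.744, 0.485, -0.459, 1.127], [0.668, -0.531, 0.522, -0.746], [0.009, -0.695, -0.719, 0.979], [0.0, 0.0, 0.0, 1.0]]
```

View pics/top0.png

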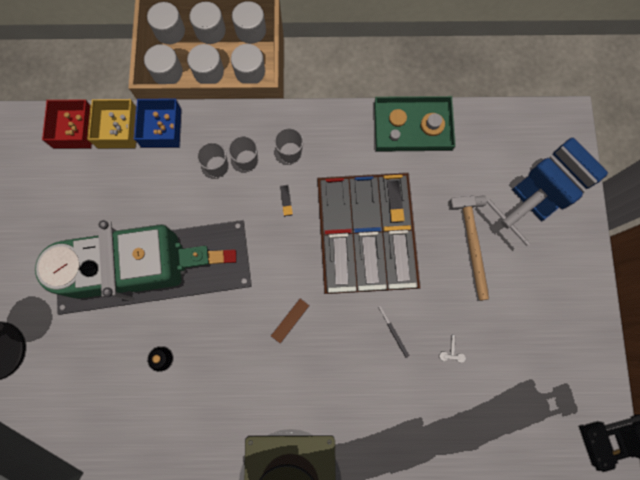

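View pics/scene0.png

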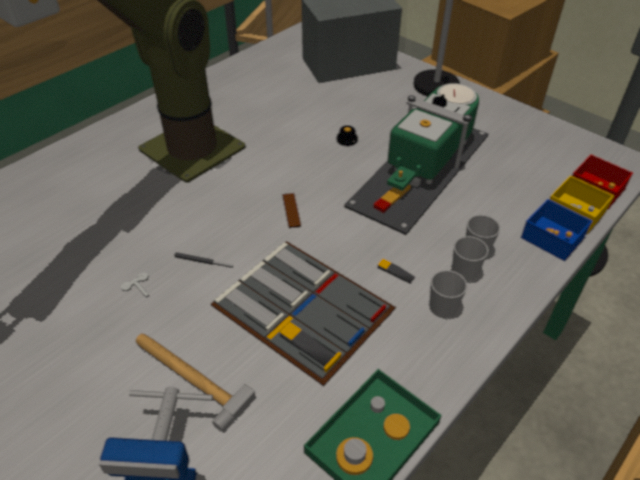

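The top view shows the jig and housing on the left: lug at about (192,258), red gauge tail at (230,256). The rack is at (365,232), with red top-left, blue top-middle, the wedge in yellow top-right and the packers in the bottom row. The small wedge at (287,200) and the brown bar at (290,320) are decoys. The scene view agrees. Next I'll move over the jig and look closely with the wrist camera.

```bash
python3 -m pendant '[{"claw":0.6,"dx":370,"dy":250,"dz":0,"twist":0.8},{"claw":0.6,"dx":370,"dy":250,"dz":0,"twist":0.8},{"claw":0.6,"dx":370,"dy":250,"dz":0,"twist":0.8},{"claw":0.6,"dx":370,"dy":250,"dz":0,"twist":0.8},{"claw":0.6,"dx":370,"dy":250,"dz":0,"twist":0.8},{"claw":0.6,"dx":370,"dy":250,"dz":0,"twist":0.8},{"claw":0.6,"dx":370,"dy":250,"dz":0,"twist":0.8},{"claw":0.6,"dx":370,"dy":250,"dz":0,"twist":0.8}]' 40
python3 -m pendant '[{"claw":0.6,"dx":0,"dy":400,"dz":0,"twist":0.68},{"claw":0.6,"dx":0,"dy":400,"dz":0,"twist":0.68},{"claw":0.6,"dx":0,"dy":400,"dz":0,"twist":0.68},{"claw":0.6,"dx":0,"dy":400,"dz":0,"twist":0.68},{"claw":0.6,"dx":0,"dy":400,"dz":0,"twist":0.68},{"claw":0.6,"dx":0,"dy":400,"dz":0,"twist":0.68},{"claw":0.6,"dx":0,"dy":400,"dz":0,"twist":0.68},{"claw":0.6,"dx":0,"dy":400,"dz":0,"twist":0.68}]'
python3 -m pendant '[{"claw":0.6,"dx":0,"dy":50,"dz":0,"twist":0},{"claw":0.6,"dx":0,"dy":50,"dz":0,"twist":0}]'
cat >> h.py <<'E'
from scipy.spatial.transform import Rotation as R
def wshot(f=None):
    s=r.get_state(); im,d=shot('wrist',f); return im,d,(np.array(s['tool_pos']),R.from_quat(s['eef_rot']).as_matrix())
def ww(P,u,v,z=None,d=None):
    c=eyes.camera_info('wrist');K=np.array(c['K']);T=np.array(c['T_tool_cam'])
    x=np.atleast_1d((u-K[0,2])/K[0,0]).astype(float);y=np.atleast_1d((v-K[1,2])/K[1,1]).astype(float);t=np.hypot(x,y)+1e-9
    ray=np.stack([x/t*np.sin(t),y/t*np.sin(t),np.cos(t)],-1)
    if d is not None: p=ray/ray[:,2:]*np.atleast_1d(d)[:,None]@T[:3,:3].T+T[:3,3]; return p@P[1].T+P[0]
    o=P[1]@T[:3,3]+P[0]; a=ray@(P[1]@T[:3,:3]).T
    return o+a*((z-o[2])/a[:,2])[:,None]
E
python3 - <<'E'
from h import *
im,d,P=wshot('w1.png'); np.savez('w1.npz',im=im,d=d,p=P[0],R=P[1])
s=r.get_state();print(s['clock'],s['tool_pos'],s['q'])
c=eyes.camera_info('wrist');print(c['K'],np.round(c['T_tool_cam'],3).tolist())
E
```

```text
clock: 1.9
tool_pos: [0.4807, -0.3822, 0.2388]
eef_rot: [0.868, 0.496, 0.0, 0.0]
contact_force: [1.4, -0.8, 1.1]
opening: 0.597
finger_force: 0.0
clock: 2.7
tool_pos: [0.4792, 0.0184, 0.239]
eef_rot: [0.653, 0.757, 0.0, 0.0]
contact_force: [1.0, 1.0, -0.6]
opening: 0.599
finger_force: 0.0
clock: 2.9
tool_pos: [0.4795, 0.0761, 0.2399]
eef_rot: [0.648, 0.762, 0.004, -0.001]
contact_force: [0.1, 0.2, 0.1]
opening: 0.602
finger_force: 0.0
2.95 [0.47933954 0.07127233 0.23930549] [ 0.11471467  0.5486034  -0.55218609  1.96764115  0.41710353  0.73613846
 -0.52952483]
[[371.64829954   0.         314.83485463]
 [  0.         371.64829954 237.37998736]
 [  0.           0.           1.        ]] [[-0.001, -0.948, -0.318, 0.083], [1.0, -0.001, -0.001, 0.0], [0.001, -0.318, 0.948, -0.146], [0.0, 0.0, 0.0, 1.0]]
```

View pics/w1.png

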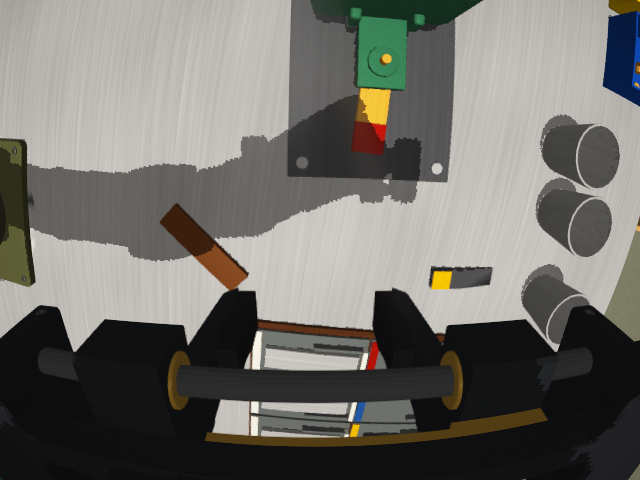

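The wrist view shows the lug around (382,55), with its front edge near v=88. The gauge tail runs from (372,90) to (368,153), and the plate corners are at (288,177) and (448,182). I'll measure them.

```bash
cat > m1.py <<'E'
from h import *
import sys
Z=np.load(sys.argv[1]);im=Z['im'];d=Z['d'];P=(Z['p'],Z['R'])
v,u=np.mgrid[0:480,0:640]
X=ww(P,u.ravel(),v.ravel(),d=d.ravel()).reshape(480,640,3)
h=cv2.cvtColor(im,cv2.COLOR_BGR2HSV)
ok=d>0
def rect(m,n,z=None):
    m=cv2.morphologyEx(m.astype(np.uint8),cv2.MORPH_OPEN,np.ones((3,3)))
    k,l,st,_=cv2.connectedComponentsWithStats(m); i=1+np.argmax(st[1:,4]); mm=l==i
    p=X[mm&ok]; zz=np.median(p[:,2]) if z is None else z
    a,b=np.nonzero(mm); q=ww(P,b,a,z=zz)[:,:2]
    (c,s,an)=cv2.minAreaRect((q*1000).astype(np.float32)); print(n,'px',st[i].tolist(),'z',np.round(np.percentile(p[:,2],[10,50,90]),4),'c',np.round(c,1),'size',np.round(s,1),'ang',round(an,1)); return mm
roi=(u>280)&(u<460)&(v<190)
g=roi&(((h[...,0]>15)&(h[...,0]<32))|(h[...,0]<6)|(h[...,0]>174))&(h[...,1]>150)&(v>75)
rect(g,'gauge')
lug=roi&(h[...,0]>50)&(h[...,0]<90)&(h[...,1]>80)&(v>12)&(X[...,2]<.06)
rect(lug,'lug')
pl=roi&(X[...,2]<.018)&(X[...,2]>.002)&(h[...,2]<130)&(h[...,1]<60)
rect(pl,'plate')
print('plate corners',ww(P,np.array([288,448]),np.array([177,182]),z=.01).round(4).tolist())
for y in (30,45,70,80,100,130):
  print(y,[ (int(c),np.round(X[y,c],4).tolist()) for c in (330,372,430)])
print('counter',np.median(X[220:240,300:400,2]))
E
python3 m1.py w1.npz
```

```text
gauge px [352, 88, 39, 67, 2010] z [0.0212 0.0224 0.0234] c [520.9 166.7] size [31.3 65.9] ang 2.6
lug px [357, 15, 53, 75, 3116] z [0.0523 0.0535 0.0575] c [516.6 229.8] size [47.2 68.7] ang 8.4
plate px [288, 0, 167, 182, 20375] z [0.0092 0.0103 0.0113] c [520.1 198.1] size [168.9 184. ] ang 7.9
plate corners [[0.4496, 0.095, 0.01], [0.6178, 0.1194, 0.01]]
30 [(330, [0.4674, 0.2517, 0.0073]), (372, [0.5037, 0.2475, 0.0535]), (430, [0.5676, 0.2742, 0.0104])]
45 [(330, [0.4699, 0.2354, 0.0093]), (372, [0.506, 0.2338, 0.0521]), (430, [0.5702, 0.258, 0.0099])]
70 [(330, [0.474, 0.2094, 0.0108]), (372, [0.5088, 0.2095, 0.0595]), (430, [0.5744, 0.2313, 0.0101])]
80 [(330, [0.4757, 0.1993, 0.0106]), (372, [0.5109, 0.2013, 0.0547]), (430, [0.576, 0.2208, 0.0105])]
100 [(330, [0.479, 0.1793, 0.0098]), (372, [0.5187, 0.186, 0.022]), (430, [0.5795, 0.2, 0.0112])]
130 [(330, [0.484, 0.1492, 0.0103]), (372, [0.5237, 0.1568, 0.0231]), (430, [0.5859, 0.1692, 0.0097])]
counter 0.00022387425601115563
```

Bed x axis is about 98.3° world yaw. The lug front edge middle is near (521,197), and the gap is about 29 mm, so two packers. Now I'll grasp the gauge tail.

```bash
python3 -m pendant '[{"claw":0.6,"dx":42,"dy":80,"dz":-50,"twist":-0.103},{"claw":0.6,"dx":42,"dy":80,"dz":-100,"twist":-0.103},{"claw":0.6,"dx":42,"dy":80,"dz":-150,"twist":-0.103},{"claw":0.6,"dx":42,"dy":80,"dz":-190,"twist":-0.103},{"claw":0.6,"dx":42,"dy":80,"dz":-210,"twist":-0.103},{"claw":0.6,"dx":42,"dy":80,"dz":-226,"twist":-0.103},{"claw":0.6,"dx":42,"dy":80,"dz":-226,"twist":-0.103}]'
python3 -m pendant '[{"claw":0.2,"dx":0,"dy":0,"dz":0,"twist":0},{"claw":0.2,"dx":0,"dy":0,"dz":0,"twist":0},{"claw":0.2,"dx":0,"dy":0,"dz":0,"twist":0},{"claw":0.2,"dx":0,"dy":0,"dz":0,"twist":0},{"claw":0.2,"dx":0,"dy":0,"dz":0,"twist":0}]' 50
```

```text
clock: 3.65
tool_pos: [0.5207, 0.1447, 0.0118]
eef_rot: [0.691, 0.723, -0.002, 0.0]
contact_force: [-0.0, -0.2, -0.4]
opening: 0.6
finger_force: 0.0
clock: 4.15
tool_pos: [0.5218, 0.1458, 0.0128]
eef_rot: [0.691, 0.722, -0.0, 0.001]
contact_force: [0.7, -1.2, 0.2]
opening: 0.33
finger_force: 50.0
```

```bash
python3 -m pendant '[{"claw":0.2,"dx":1,"dy":-20,"dz":1,"twist":0},{"claw":0.2,"dx":2,"dy":-45,"dz":1,"twist":0},{"claw":0.2,"dx":4,"dy":-80,"dz":1,"twist":0},{"claw":0.2,"dx":4,"dy":-100,"dz":50,"twist":0},{"claw":0.2,"dx":0,"dy":-120,"dz":100,"twist":-0.15},{"claw":0.2,"dx":-10,"dy":-150,"dz":140,"twist":-0.3},{"claw":0.2,"dx":-20,"dy":-190,"dz":160,"twist":-0.45},{"claw":0.2,"dx":-20,"dy":-230,"dz":180,"twist":-0.6}]'
python3 -m pendant '[{"claw":0.2,"dx":-20,"dy":-40,"dz":20,"twist":-0.95},{"claw":0.2,"dx":-20,"dy":-40,"dz":20,"twist":-0.95},{"claw":0.2,"dx":-20,"dy":-40,"dz":20,"twist":-0.95},{"claw":0.2,"dx":-20,"dy":-40,"dz":20,"twist":-0.95},{"claw":0.2,"dx":-20,"dy":-40,"dz":20,"twist":-0.95},{"claw":0.2,"dx":-20,"dy":-40,"dz":20,"twist":-0.95},{"claw":0.2,"dx":-20,"dy":-40,"dz":20,"twist":-0.95},{"claw":0.2,"dx":-20,"dy":-40,"dz":20,"twist":-0.95}]'
python3 - <<'E'
from h import *
im,d,P=wshot('w2.png'); np.savez('w2.npz',im=im,d=d,p=P[0],R=P[1])
s=r.get_state();print(s['clock'],s['tool_pos'],s['q'],R.from_quat(s['eef_rot']).as_euler('xyz',degrees=True),s['opening'])
E
```

```text
clock: 4.95
tool_pos: [0.4992, -0.0842, 0.1941]
eef_rot: [0.875, 0.485, -0.001, -0.0]
contact_force: [0.7, -1.0, -4.2]
opening: 0.331
finger_force: 50.0
clock: 5.75
tool_pos: [0.4804, -0.1229, 0.2123]
eef_rot: [0.999, 0.033, -0.001, -0.0]
contact_force: [-0.9, 0.2, -3.8]
opening: 0.331
finger_force: 50.0
5.8 [ 0.48056024 -0.12294539  0.21235821] [ 0.22583589  0.56272403 -0.10677463  1.97819279  0.09988927  0.607218
 -1.4498774 ] [-1.79983757e+02  9.17734022e-02  3.87925670e+00] 0.33020874773441106
```

View pics/w2.png

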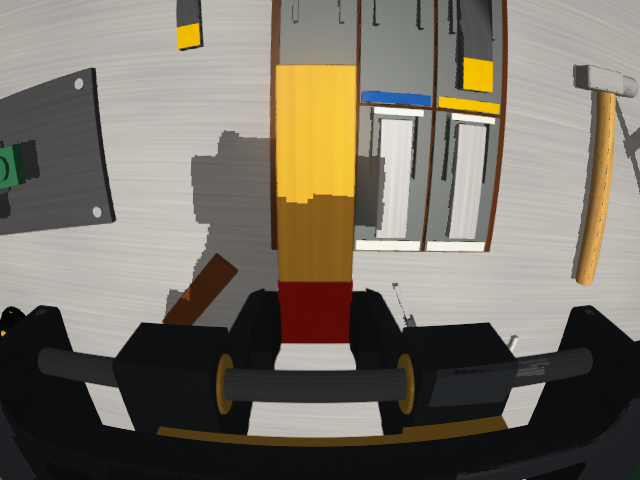

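The gauge is held straight, with its tail at about (315,343) and its blade at (315,65). Visible on the rack are the blue strip (396,98), yellow strip (469,105), white strips at v≈246, packers at (395,180) and (468,180), and the wedge tail (478,75). I'll measure the rack from these.

```bash
cat > m2.py <<'E'
from h import *
Z=np.load('w2.npz');im=Z['im'];d=Z['d'];P=(Z['p'],Z['R'])
v,u=np.mgrid[0:480,0:640]
X=ww(P,u.ravel(),v.ravel(),d=d.ravel()).reshape(480,640,3)
h=cv2.cvtColor(im,cv2.COLOR_BGR2HSV);H,S,V=[h[...,i].astype(int) for i in range(3)]
def rect(m,box,n,z=None,k3=2):
    m=m&(u>box[0])&(u<box[1])&(v>=box[2])&(v<box[3])
    k,l,st,_=cv2.connectedComponentsWithStats(m.astype(np.uint8)); i=1+np.argmax(st[1:,4]); mm=l==i
    zz=np.median(X[mm&(d>0)][:,2]); a,b=np.nonzero(mm); q=ww(P,b,a,z=zz if z is None else z)[:,:2]
    (c,s,an)=cv2.minAreaRect((q*1000).astype(np.float32)); print(n,'px',st[i].tolist(),'z',round(zz*1000,1),'c',np.round(c,1),'size',np.round(s,1),'ang',round(an,1))
yel=(H>18)&(H<32)&(S>150)
rect((H>100)&(H<125)&(S>120),(355,440,80,115),'blue strip')
rect(yel,(432,505,90,120),'yellow strip')
rect(yel,(445,500,50,95),'wedge yellow')
rect((V>200)&(S<40),(350,424,237,256),'white2 strip')
rect((V>200)&(S<40),(424,495,237,256),'white3 strip')
rect((V>185)&(S<40),(365,424,100,125),'white2 endwall')
rect((V>185)&(S<40),(445,500,105,127),'white3 endwall')
pk=(X[...,2]<.017)&(X[...,2]>.0095)&(d>0)
rect((V>140)&(S<40),(372,420,122,238),'packer A')
rect((V>140)&(S<40),(445,492,124,238),'packer B')
rect((V>60)&(((H>12)&(H<35)&(S>120))|(((H<8)|(H>172))&(S>150))),(272,358,60,345),'gauge')
br=(H<15)&(S>90)&(V<120)
for n,(a,b,c,e) in {'L':(268,280,0,60),'L2':(268,280,180,245),'R':(485,515,0,240)}.items():
    m=br&(u>a)&(u<b)&(v>c)&(v<e); yy,xx=np.nonzero(m); q=ww(P,xx,yy,z=.006)
    if len(q): f=np.polyfit(q[:,0],q[:,1],1); print(n,f, f[1]+f[0]*.58)
E
python3 m2.py
```

```text
blue strip px [362, 91, 69, 15, 723] z 11.1 c [ 588.1 -191.7] size [10.2 65.6] ang 2.8
yellow strip px [438, 97, 62, 17, 643] z 11.1 c [ 591.5 -265.5] size [10.6 66.6] ang 2.8
wedge yellow px [463, 57, 30, 35, 956] z 26.5 c [ 620.7 -264.9] size [31.2 30.7] ang 4.3
white2 strip px [356, 240, 64, 11, 597] z 11.3 c [ 443.2 -198.8] size [10.  65.5] ang 2.7
white3 strip px [427, 241, 58, 10, 516] z 11.3 c [ 447.3 -272.6] size [ 9.8 66. ] ang 3.3
white2 endwall px [374, 107, 50, 10, 347] z 22.2 c [ 575.1 -192.4] size [ 6.5 45.9] ang 3.4
white3 endwall px [452, 113, 43, 11, 276] z 22.1 c [ 578.7 -266.3] size [ 6.2 45.2] ang 2.7
packer A px [376, 122, 38, 116, 3274] z 18.3 c [ 510.1 -196.3] size [111.9  31.7] ang 3.4
packer B px [449, 124, 37, 114, 3034] z 18.3 c [ 515.9 -271.1] size [113.8  29.8] ang 3.1
gauge px [273, 64, 85, 279, 21856] z 220.8 c [ 525.7 -119.6] size [115.6  31.3] ang 3.4
L [ 0.04963613 -0.10694188] -0.07815292394533396
L2 [ 0.05657622 -0.10877003] -0.0759558242211103
R [ 0.04915699 -0.33467612] -0.30616506088282736
```

```bash
python3 -m pendant '[{"claw":0.2,"dx":45,"dy":2,"dz":-10,"twist":-0.01},{"claw":0.2,"dx":90,"dy":4,"dz":-50,"twist":-0.01},{"claw":0.2,"dx":125,"dy":5,"dz":-90,"twist":-0.01},{"claw":0.2,"dx":125,"dy":5,"dz":-130,"twist":-0.01},{"claw":0.2,"dx":125,"dy":5,"dz":-165,"twist":-0.01},{"claw":0.2,"dx":125,"dy":5,"dz":-185,"twist":-0.01},{"claw":0.2,"dx":125,"dy":5,"dz":-194,"twist":-0.01},{"claw":0.2,"dx":125,"dy":5,"dz":-197,"twist":-0.01}]'
python3 -m pendant '[{"claw":0.2,"dx":0,"dy":0,"dz":-1,"twist":0},{"claw":0.2,"dx":0,"dy":0,"dz":-1,"twist":0}]'
```

```text
clock: 6.6
tool_pos: [0.6057, -0.1182, 0.0148]
eef_rot: [1.0, 0.028, -0.001, -0.0]
contact_force: [-0.5, -0.5, -2.5]
opening: 0.336
finger_force: 50.0
clock: 6.8
tool_pos: [0.6073, -0.1185, 0.016]
eef_rot: [1.0, 0.028, 0.001, 0.0]
contact_force: [0.5, 0.2, -2.8]
opening: 0.334
finger_force: 50.0
```

```bash
python3 -m pendant '[{"claw":0.2,"dx":0,"dy":0,"dz":-1,"twist":0},{"claw":0.2,"dx":0,"dy":0,"dz":-2,"twist":0},{"claw":0.2,"dx":0,"dy":0,"dz":-2,"twist":0}]'
python3 -m pendant '[{"claw":0.5,"dx":0,"dy":0,"dz":0,"twist":0},{"claw":0.5,"dx":0,"dy":0,"dz":0,"twist":0},{"claw":0.5,"dx":0,"dy":0,"dz":0,"twist":0},{"claw":0.5,"dx":0,"dy":0,"dz":0,"twist":0}]'
python3 -m pendant '[{"claw":0.5,"dx":0,"dy":0,"dz":40,"twist":0},{"claw":0.5,"dx":-40,"dy":0,"dz":90,"twist":0},{"claw":0.5,"dx":-80,"dy":0,"dz":120,"twist":0},{"claw":0.5,"dx":-120,"dy":0,"dz":140,"twist":0},{"claw":0.5,"dx":-140,"dy":0,"dz":140,"twist":0},{"claw":0.5,"dx":-140,"dy":0,"dz":140,"twist":0}]'
python3 - <<'E'
from h import *
im,d,P=wshot('w3.png'); np.savez('w3.npz',im=im,d=d,p=P[0],R=P[1])
s=r.get_state();print(s['clock'],s['tool_pos'],s['q'],R.from_quat(s['eef_rot']).as_euler('xyz',degrees=True),s['opening'])
E
```

```text
clock: 7.1
tool_pos: [0.607, -0.1185, 0.0133]
eef_rot: [1.0, 0.028, 0.001, 0.0]
contact_force: [0.9, -0.1, -3.1]
opening: 0.331
finger_force: 50.0
clock: 7.5
tool_pos: [0.6064, -0.1184, 0.0129]
eef_rot: [1.0, 0.028, 0.0, 0.0]
contact_force: [-0.7, -0.0, -0.7]
opening: 0.498
finger_force: 0.0
clock: 8.1
tool_pos: [0.462, -0.1189, 0.1539]
eef_rot: [1.0, 0.027, -0.002, 0.0]
contact_force: [-0.3, 0.5, -0.2]
opening: 0.503
finger_force: 0.0
8.15 [ 0.46508222 -0.11862228  0.15352573] [ 0.20527891  0.64801445 -0.08238652  2.0804141   0.12382441  0.41776717
 -1.48942339] [1.79976787e+02 1.19221509e-02 3.15757548e+00] 0.5032897318807091
```

View pics/w3.png

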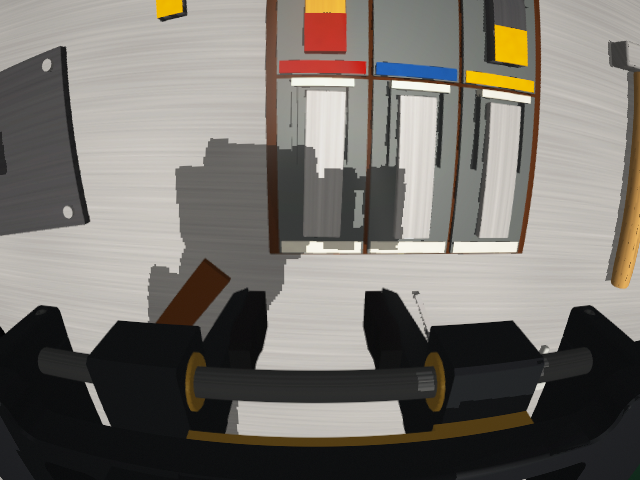

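The gauge's tail sits in the red pocket at (325,52). The left packer spans (323,90) to (322,237). I'll check positions numerically.

```bash
python3 - <<'E'
from h import *
Z=np.load('w3.npz');P=(Z['p'],Z['R'])
ri=lambda px,z: (ww(P,np.array(px)[:,0],np.array(px)[:,1],z=z)[:,:2]*1000).round(1).tolist()
print('gauge tail bottom-top edge',ri([(304,52),(346,52)],.022),'gauge near v0',ri([(307,0),(345,0)],.022))
print('strip red mid',ri([(280,67),(367,69)],.011))
print('pk1 near',ri([(303,237),(341,237)],.018),'far',ri([(307,90),(346,91)],.018))
print('pk2 near',ri([(397,238),(432,238)],.018),'far',ri([(399,95),(439,97)],.018))
E
```

```text
gauge tail bottom-top edge [[593.1, -103.8], [595.1, -134.3]] gauge near v0 [[634.5, -103.7], [636.4, -131.6]]
strip red mid [[582.5, -85.8], [584.9, -151.9]]
pk1 near [[449.7, -109.9], [451.3, -140.3]] far [[564.7, -107.4], [565.7, -136.3]]
pk2 near [[452.9, -186.2], [454.5, -216.4]] far [[566.4, -176.6], [568.8, -208.6]]
```

Gauge centre is (651.5,-116), within 3 mm of the pocket centre. Now I'll grasp the left packer.

```bash
python3 -m pendant '[{"claw":0.5,"dx":8,"dy":-6,"dz":-40,"twist":0},{"claw":0.5,"dx":8,"dy":-6,"dz":-85,"twist":0},{"claw":0.5,"dx":8,"dy":-6,"dz":-120,"twist":0},{"claw":0.5,"dx":8,"dy":-6,"dz":-136,"twist":0},{"claw":0.5,"dx":8,"dy":-6,"dz":-141,"twist":0},{"claw":0.5,"dx":8,"dy":-6,"dz":-141,"twist":0},{"claw":0.2,"dx":8,"dy":-6,"dz":-141,"twist":0},{"claw":0.2,"dx":8,"dy":-6,"dz":-141,"twist":0}]' 50
python3 -m pendant '[{"claw":0.2,"dx":0,"dy":0,"dz":0,"twist":0},{"claw":0.2,"dx":0,"dy":0,"dz":0,"twist":0}]'
python3 - <<'E'
from h import *
Z=np.load('w1.npz');P=(Z['p'],Z['R']);im=Z['im']
h=cv2.cvtColor(im,cv2.COLOR_BGR2HSV);m=(h[...,0]>50)&(h[...,0]<90)&(h[...,1]>80)
cols=np.arange(359,404,4);rows=[40+np.nonzero(~m[40:,c])[0][0]-.5 for c in cols];print(rows)
q=ww(P,cols,np.array(rows),z=.0535)*1000;print(q[:,:2].round(1).tolist())
for v in (30,50,70):
    c=np.nonzero(m[v,330:430])[0]+330; c0,c1=c.min(),c.max(); print(v,c0,c1,(ww(P,np.array([c0,c1]),np.array([v,v]),z=.0535)*1000).round(1)[:,:2].tolist())
s=r.get_state();print(s['clock'],s['tool_pos'],s['opening'])
E
```

```text
clock: 8.95
tool_pos: [0.4755, -0.1243, 0.0117]
eef_rot: [1.0, 0.028, 0.001, 0.0]
contact_force: [-0.2, 0.4, -0.5]
opening: 0.34
finger_force: 1.1
clock: 9.15
tool_pos: [0.4749, -0.1243, 0.0118]
eef_rot: [1.0, 0.028, 0.0, 0.0]
contact_force: [0.5, 0.0, -0.9]
opening: 0.331
finger_force: 49.9
[np.float64(86.5), np.float64(86.5), np.float64(87.5), np.float64(87.5), np.float64(88.5), np.float64(58.5), np.float64(53.5), np.float64(53.5), np.float64(55.5), np.float64(89.5), np.float64(89.5), np.float64(89.5)]
[[500.4, 193.2], [503.9, 193.9], [507.5, 193.7], [511.0, 194.4], [514.7, 194.3], [513.7, 222.2], [516.5, 227.6], [520.0, 228.4], [523.9, 227.4], [532.6, 197.1], [536.2, 197.9], [539.8, 198.8]]
30 357 416 [[490.3, 244.6], [542.7, 257.1]]
50 357 406 [[493.2, 226.0], [536.5, 235.7]]
70 357 405 [[496.2, 207.7], [538.6, 217.0]]
9.15 [ 0.47485945 -0.12433409  0.01175758] 0.3314896048292671
```

```bash
python3 -m pendant '[{"claw":0.2,"dx":0,"dy":0,"dz":30,"twist":0},{"claw":0.2,"dx":0,"dy":0,"dz":80,"twist":0.1},{"claw":0.2,"dx":10,"dy":30,"dz":120,"twist":0.25},{"claw":0.2,"dx":20,"dy":60,"dz":140,"twist":0.4},{"claw":0.2,"dx":30,"dy":95,"dz":140,"twist":0.55},{"claw":0.2,"dx":40,"dy":130,"dz":140,"twist":0.7},{"claw":0.2,"dx":50,"dy":170,"dz":140,"twist":0.85},{"claw":0.2,"dx":60,"dy":210,"dz":140,"twist":1.0}]'
python3 -m pendant '[{"claw":0.2,"dx":0,"dy":5,"dz":0,"twist":0.15},{"claw":0.2,"dx":0,"dy":5,"dz":0,"twist":0.3},{"claw":0.2,"dx":0,"dy":5,"dz":-20,"twist":0.45},{"claw":0.2,"dx":0,"dy":5,"dz":-50,"twist":0.6},{"claw":0.2,"dx":0,"dy":5,"dz":-80,"twist":0.66},{"claw":0.2,"dx":0,"dy":5,"dz":-100,"twist":0.66},{"claw":0.2,"dx":0,"dy":5,"dz":-100,"twist":0.66},{"claw":0.2,"dx":0,"dy":5,"dz":-100,"twist":0.66}]'
python3 - <<'E'
from h import *
im,d,P=wshot('w4.png'); np.savez('w4.npz',im=im,d=d,p=P[0],R=P[1])
s=r.get_state();print(s['clock'],s['tool_pos'],s['q'],R.from_quat(s['eef_rot']).as_euler('xyz',degrees=True),s['opening'])
E
```

```text
clock: 9.95
tool_pos: [0.534, 0.0865, 0.1517]
eef_rot: [0.862, 0.506, -0.001, 0.0]
contact_force: [0.0, -0.1, -1.9]
opening: 0.329
finger_force: 49.9
clock: 10.75
tool_pos: [0.5341, 0.0905, 0.0518]
eef_rot: [0.654, 0.756, -0.0, -0.0]
contact_force: [0.6, 0.3, -1.5]
opening: 0.33
finger_force: 49.9
10.8 [0.5346581  0.09080372 0.0524889 ] [-0.03705848  0.89749441 -0.36552845  1.93803543  0.71956114  0.43798711
 -0.79698989] [ 1.79947210e+02 -1.91865564e-03  9.83014999e+01] 0.33339477393880174
```

View pics/w4.png

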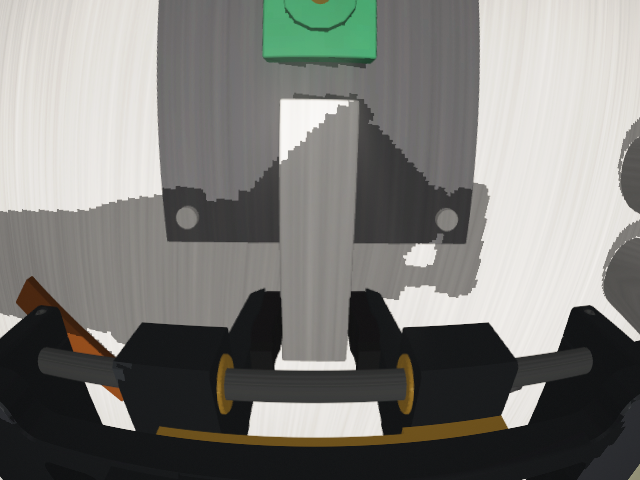

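The packer is held square, front edge at (319,98) and lined up with the lug, whose front edge is at (319,60).

```bash
python3 - <<'E'
from h import *
Z=np.load('w4.npz');P=(Z['p'],Z['R'])
f=lambda px,z:(ww(P,np.array(px)[:,0],np.array(px)[:,1],z=z)*1000).round(1)[:,:2]
L=f([(263,57),(376,59)],.0535);L2=f([(265,62),(374,64)],.04);K=f([(280,98),(358,98)],P[0][2]+.006);T=f([(282,360),(346,361)],P[0][2]+.006)
ax=np.array([-.1435,.9897]);ay=np.array([-.9897,-.1435])
t=P[0][:2]*1000;print(t)
for n,q in(('lugtop',L),('lugbot',L2),('pkfront',K),('pktail',T)): print(n,q.tolist(),'rel tcp x,y',((q-t)@ax).round(1),((q-t)@ay).round(1))
C=f([(167,241),(466,243)],.0103);print('plate',((C-t)@ax).round(1),((C-t)@ay).round(1))
E
```

```text
[534.09177269  90.52023726]
lugtop [[499.3, 193.7], [542.1, 199.2]] rel tcp x,y [107.1 106.4] [ 19.6 -23.5]
lugbot [[498.3, 193.5], [543.4, 199.4]] rel tcp x,y [107.1 106.4] [ 20.6 -24.8]
pkfront [[508.5, 178.2], [537.1, 182.4]] rel tcp x,y [90.4 90.5] [ 12.7 -16.2]
pktail [[522.6, 64.0], [552.3, 67.8]] rel tcp x,y [-24.6 -25.1] [ 15.2 -14.8]
plate [17.8 16.7] [ 83.4 -85.8]
```

```bash
python3 -m pendant '[{"claw":0.2,"dx":0,"dy":0,"dz":-20,"twist":0},{"claw":0.2,"dx":0,"dy":0,"dz":-34,"twist":0},{"claw":0.2,"dx":0,"dy":0,"dz":-39,"twist":0},{"claw":0.2,"dx":-3,"dy":20,"dz":-39.5,"twist":0},{"claw":0.2,"dx":-6,"dy":40,"dz":-39.5,"twist":0},{"claw":0.2,"dx":-9,"dy":60,"dz":-39.5,"twist":0},{"claw":0.2,"dx":-10.5,"dy":73,"dz":-39.5,"twist":0},{"claw":0.2,"dx":-11.5,"dy":79,"dz":-39.5,"twist":0}]'
python3 -m pendant '[{"claw":0.2,"dx":0,"dy":0,"dz":0,"twist":0},{"claw":0.2,"dx":-0.3,"dy":2,"dz":0,"twist":0},{"claw":0.2,"dx":-0.3,"dy":2,"dz":0,"twist":0},{"claw":0.2,"dx":-0.3,"dy":2,"dz":0,"twist":0}]'
```

```text
clock: 11.6
tool_pos: [0.5232, 0.1717, 0.0132]
eef_rot: [0.653, 0.757, 0.001, 0.0]
contact_force: [-0.2, 0.9, -2.1]
opening: 0.326
finger_force: 49.9
clock: 12.0
tool_pos: [0.5227, 0.1705, 0.0122]
eef_rot: [0.655, 0.756, -0.0, 0.0]
contact_force: [-0.8, -0.4, -1.7]
opening: 0.327
finger_force: 49.9
```

```bash
python3 -m pendant '[{"claw":0.2,"dx":-0.3,"dy":2,"dz":0,"twist":0},{"claw":0.2,"dx":-0.6,"dy":4,"dz":0,"twist":0},{"claw":0.2,"dx":-0.6,"dy":4,"dz":0,"twist":0}]'
```

```text
clock: 12.3
tool_pos: [0.5223, 0.1722, 0.0121]
eef_rot: [0.655, 0.756, -0.002, 0.002]
contact_force: [1.6, -5.8, -1.2]
opening: 0.329
finger_force: 49.9
```

```bash
python3 -m pendant '[{"claw":0.5,"dx":0.3,"dy":-2,"dz":0,"twist":0},{"claw":0.5,"dx":0.3,"dy":-2,"dz":0,"twist":0},{"claw":0.5,"dx":0.3,"dy":-2,"dz":0,"twist":0},{"claw":0.5,"dx":0.3,"dy":-2,"dz":20,"twist":0},{"claw":0.5,"dx":5,"dy":-30,"dz":60,"twist":0},{"claw":0.5,"dx":5,"dy":-75,"dz":85,"twist":-0.1},{"claw":0.5,"dx":0,"dy":-120,"dz":100,"twist":-0.25},{"claw":0.5,"dx":-5,"dy":-165,"dz":110,"twist":-0.4}]'
python3 - <<'E'
from h import *
im,d=shot('scene','s5.png');im,d=shot('top')
E
python3 -m pendant '[{"claw":0.5,"dx":-10,"dy":-40,"dz":0,"twist":-0.15},{"claw":0.5,"dx":-15,"dy":-80,"dz":0,"twist":-0.3},{"claw":0.5,"dx":-20,"dy":-120,"dz":0,"twist":-0.45},{"claw":0.5,"dx":-25,"dy":-165,"dz":0,"twist":-0.6},{"claw":0.5,"dx":-30,"dy":-205,"dz":0,"twist":-0.75},{"claw":0.5,"dx":-40,"dy":-205,"dz":0,"twist":-0.9},{"claw":0.5,"dx":-40,"dy":-205,"dz":0,"twist":-1.05},{"claw":0.5,"dx":-40,"dy":-205,"dz":0,"twist":-1.2}]'
python3 -m pendant '[{"claw":0.5,"dx":0,"dy":0,"dz":0,"twist":-0.06},{"claw":0.5,"dx":0,"dy":0,"dz":0,"twist":-0.06}]'
python3 - <<'E'
from h import *
s=r.get_state();print(s['clock'],s['tool_pos'],R.from_quat(s['eef_rot']).as_euler('xyz',degrees=True))
im=cv2.imread('pics/s5.png')[120:260,320:500];cv2.imwrite('pics/s5c.png',cv2.resize(im,None,fx=4,fy=4,interpolation=cv2.INTER_CUBIC))
E
```

```text
clock: 13.1
tool_pos: [0.5175, 0.0098, 0.1238]
eef_rot: [0.793, 0.609, 0.002, 0.0]
contact_force: [0.3, -0.4, -0.3]
opening: 0.501
finger_force: 0.0
clock: 14.0
tool_pos: [0.4771, -0.1937, 0.1222]
eef_rot: [0.998, 0.055, 0.0, -0.0]
contact_force: [-0.4, 0.5, 0.6]
opening: 0.498
finger_force: 0.0
clock: 14.2
tool_pos: [0.4775, -0.1932, 0.1222]
eef_rot: [1.0, 0.029, 0.0, -0.0]
contact_force: [1.3, 0.2, 0.9]
opening: 0.502
finger_force: 0.0
14.2 [ 0.47747774 -0.19322309  0.12220399] [-1.79978422e+02 -3.04732826e-02  3.31891565e+00]
```

View pics/s5c.png

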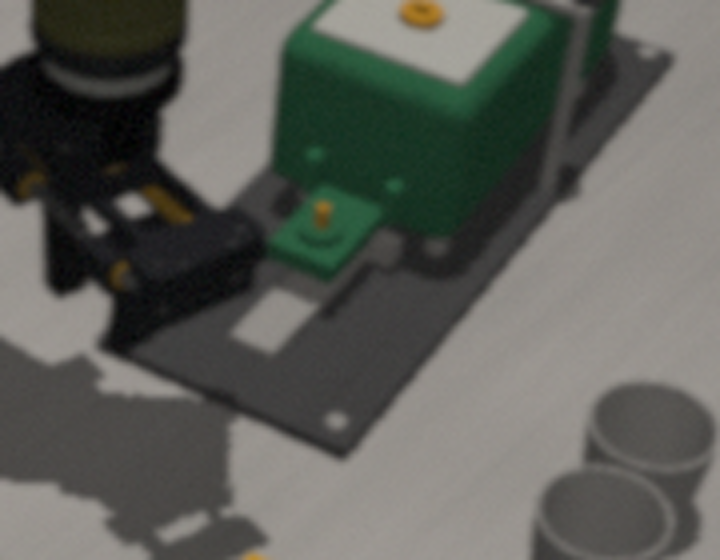

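The first packer lies flat under the lug (crop, around (275,320)), let go. Now the second packer.

```bash
python3 -m pendant '[{"claw":0.5,"dx":-2,"dy":-6,"dz":-40,"twist":0.01},{"claw":0.5,"dx":-2,"dy":-6,"dz":-80,"twist":0.01},{"claw":0.5,"dx":-2,"dy":-6,"dz":-100,"twist":0.01},{"claw":0.5,"dx":-2,"dy":-6,"dz":-110,"twist":0.01},{"claw":0.5,"dx":-2,"dy":-6,"dz":-110,"twist":0.01},{"claw":0.2,"dx":-2,"dy":-6,"dz":-110,"twist":0.01},{"claw":0.2,"dx":-2,"dy":-6,"dz":-110,"twist":0.01},{"claw":0.2,"dx":-2,"dy":-6,"dz":-110,"twist":0.01}]' 50
python3 -m pendant '[{"claw":0.2,"dx":0,"dy":0,"dz":0,"twist":0},{"claw":0.2,"dx":0,"dy":0,"dz":0,"twist":0}]'
```

```text
clock: 15.0
tool_pos: [0.4754, -0.2, 0.0127]
eef_rot: [0.999, 0.033, 0.001, -0.0]
contact_force: [0.3, 1.6, 1.1]
opening: 0.325
finger_force: 49.9
clock: 15.2
tool_pos: [0.4754, -0.2, 0.0127]
eef_rot: [0.999, 0.033, 0.001, -0.0]
contact_force: [-0.5, 2.0, 5.0]
opening: 0.326
finger_force: 49.9
```

```bash
python3 -m pendant '[{"claw":0.2,"dx":0,"dy":0,"dz":30,"twist":0},{"claw":0.2,"dx":0,"dy":10,"dz":80,"twist":0.1},{"claw":0.2,"dx":10,"dy":50,"dz":110,"twist":0.25},{"claw":0.2,"dx":20,"dy":95,"dz":120,"twist":0.4},{"claw":0.2,"dx":30,"dy":140,"dz":120,"twist":0.55},{"claw":0.2,"dx":40,"dy":185,"dz":120,"twist":0.7},{"claw":0.2,"dx":50,"dy":230,"dz":120,"twist":0.85},{"claw":0.2,"dx":58.7,"dy":275,"dz":120,"twist":1.0}]'
python3 -m pendant '[{"claw":0.2,"dx":0,"dy":15,"dz":0,"twist":0.15},{"claw":0.2,"dx":0,"dy":15,"dz":0,"twist":0.3},{"claw":0.2,"dx":0,"dy":15,"dz":-20,"twist":0.45},{"claw":0.2,"dx":0,"dy":15,"dz":-50,"twist":0.6},{"claw":0.2,"dx":0,"dy":15,"dz":-80,"twist":0.65},{"claw":0.2,"dx":0,"dy":15,"dz":-80,"twist":0.65},{"claw":0.2,"dx":0,"dy":15,"dz":-80,"twist":0.65}]'
cat > e.py <<'E'
from h import *
# edges of held part rel tcp: fit from depth/color in last file
im,d,P=wshot('w6.png'); np.savez('w6.npz',im=im,d=d,p=P[0],R=P[1])
v,u=np.mgrid[0:480,0:640]; X=ww(P,u.ravel(),v.ravel(),d=d.ravel()).reshape(480,640,3)
t=P[0];ax=np.array([-.1435,.9897]);ay=np.array([-.9897,-.1435])
a=(X[...,:2]-t[:2])@ax*1000;b=(X[...,:2]-t[:2])@ay*1000;z=(X[...,2]-t[2])*1000
m=(d>0)&(abs(z-6)<5)&(abs(b)<30)&(a>15)&(a<130)
from numpy import percentile as p
print('tcp',t*1000,R.from_matrix(P[1]).as_euler('xyz',degrees=True)); print('x',p(a[m],[.5,99.5]),'y',p(b[m],[1,50,99]),'z',p(z[m],[5,50,95]))
for lo,hi in((15,30),(30,50),(50,70),(70,88)):
    k=m&(a>lo)&(a<hi);print(lo,'ymid',(b[k].min()+b[k].max())/2,'z',np.median(z[k]))
g=(d>0)&(X[...,2]>.045)&(X[...,2]<.06)&(a>60)&(abs(b)<40)&(~m); print('lug x',p(a[g],[1,5]),'y',p(b[g],[1,99]), 'z',np.median(X[...,2][g]))
E
python3 e.py
```

```text
clock: 16.0
tool_pos: [0.5335, 0.0758, 0.132]
eef_rot: [0.86, 0.51, -0.001, 0.0]
contact_force: [-0.2, 1.0, -2.5]
opening: 0.329
finger_force: 49.9
clock: 16.7
tool_pos: [0.5332, 0.0893, 0.0521]
eef_rot: [0.655, 0.756, -0.001, -0.0]
contact_force: [0.1, 0.1, -1.5]
opening: 0.329
finger_force: 49.9
tcp [533.21624623  89.28036868  52.13234669] [-1.79922637e+02  3.50430113e-02  9.82202121e+01]
x [ 15.60132164 128.56052568] y [-22.23760342   0.0415161   16.42999323] z [1.38298685 4.43400309 6.94697693]
15 ymid 0.4010798722465081 z 5.115440093219098
30 ymid 0.6460302247684595 z 4.777999341267831
50 ymid 0.9694947057360288 z 4.437824437834796
70 ymid 1.2831729336511621 z 4.116618016196637
lug x [107.57875633 107.79097655] y [-24.73742236  18.84087505] z 0.05263868009849456
```

```bash
python3 -m pendant '[{"claw":0.2,"dx":1,"dy":0,"dz":-15,"twist":0},{"claw":0.2,"dx":2,"dy":0,"dz":-28,"twist":0},{"claw":0.2,"dx":2,"dy":0,"dz":-28.5,"twist":0},{"claw":0.2,"dx":-1,"dy":20,"dz":-28.5,"twist":0},{"claw":0.2,"dx":-4,"dy":40,"dz":-28.5,"twist":0},{"claw":0.2,"dx":-7,"dy":60,"dz":-28.5,"twist":0},{"claw":0.2,"dx":-9,"dy":72,"dz":-29,"twist":0},{"claw":0.2,"dx":-9.5,"dy":79,"dz":-29.5,"twist":0}]'
python3 -m pendant '[{"claw":0.2,"dx":0,"dy":2,"dz":-1,"twist":0},{"claw":0.2,"dx":-0.3,"dy":4,"dz":-1,"twist":0},{"claw":0.2,"dx":-0.3,"dy":4,"dz":-1,"twist":0}]'
```

```text
clock: 17.55
tool_pos: [0.524, 0.1696, 0.0233]
eef_rot: [0.654, 0.757, 0.0, 0.0]
contact_force: [0.5, -7.8, -0.6]
opening: 0.326
finger_force: 49.9
clock: 17.85
tool_pos: [0.5238, 0.1694, 0.0215]
eef_rot: [0.655, 0.756, -0.002, 0.001]
contact_force: [-0.7, -4.8, -0.7]
opening: 0.328
finger_force: 49.9
```

Second packer is home against the stop. I'll release it, retract and go to the wedge.

```bash
python3 -m pendant '[{"claw":0.5,"dx":0.3,"dy":-2,"dz":0,"twist":0},{"claw":0.5,"dx":0.3,"dy":-2,"dz":0,"twist":0},{"claw":0.5,"dx":0.3,"dy":-2,"dz":0,"twist":0},{"claw":0.5,"dx":0.3,"dy":-2,"dz":20,"twist":0},{"claw":0.5,"dx":5,"dy":-30,"dz":60,"twist":0},{"claw":0.5,"dx":15,"dy":-75,"dz":85,"twist":-0.1},{"claw":0.5,"dx":20,"dy":-120,"dz":100,"twist":-0.25},{"claw":0.5,"dx":20,"dy":-165,"dz":110,"twist":-0.4}]'
python3 - <<'E'
from h import *
im,d=shot('scene','s7.png');cv2.imwrite('pics/s7c.png',cv2.resize(im[150:230,350:450],None,fx=6,fy=6,interpolation=cv2.INTER_CUBIC))
E
python3 -m pendant '[{"claw":0.5,"dx":10,"dy":-40,"dz":0,"twist":-0.15},{"claw":0.5,"dx":20,"dy":-80,"dz":0,"twist":-0.3},{"claw":0.5,"dx":30,"dy":-120,"dz":0,"twist":-0.45},{"claw":0.5,"dx":40,"dy":-165,"dz":0,"twist":-0.6},{"claw":0.5,"dx":40,"dy":-210,"dz":0,"twist":-0.75},{"claw":0.5,"dx":40,"dy":-250,"dz":0,"twist":-0.9},{"claw":0.5,"dx":40,"dy":-270,"dz":0,"twist":-1.05},{"claw":0.5,"dx":40,"dy":-270,"dz":0,"twist":-1.2}]'
python3 -m pendant '[{"claw":0.5,"dx":0,"dy":0,"dz":0,"twist":-0.06},{"claw":0.5,"dx":0,"dy":0,"dz":0,"twist":-0.06}]'
python3 - <<'E'
from h import *
im,d,P=wshot('w8.png');h=cv2.cvtColor(im,cv2.COLOR_BGR2HSV)
s=r.get_state();print(s['clock'],s['tool_pos'],R.from_quat(s['eef_rot']).as_euler('xyz',degrees=True))
m=((h[...,0]>18)&(h[...,0]<32)&(h[...,1]>150)).astype(np.uint8);k,l,st,c=cv2.connectedComponentsWithStats(m)
for i in range(1,k):
    if st[i,4]>150:
        b=np.argwhere(l==i);q=ww(P,b[:,1],b[:,0],z=.0262)[:,:2]*1000;print(st[i].tolist(),cv2.minAreaRect(q.astype(np.float32)))
E
```

```text
clock: 18.65
tool_pos: [0.5457, 0.0067, 0.1336]
eef_rot: [0.793, 0.609, 0.002, 0.001]
contact_force: [-0.5, -0.3, -0.1]
opening: 0.501
finger_force: 0.0
clock: 19.5
tool_pos: [0.5832, -0.2673, 0.1316]
eef_rot: [0.999, 0.052, 0.0, 0.002]
contact_force: [0.0, 0.7, -1.4]
opening: 0.498
finger_force: 0.0
clock: 19.7
tool_pos: [0.5843, -0.2615, 0.1316]
eef_rot: [1.0, 0.028, 0.0, -0.0]
contact_force: [0.2, 0.6, -0.7]
opening: 0.5
finger_force: 0.0
19.75 [ 0.58426739 -0.26143408  0.13167263] [-1.79977212e+02 -3.10922514e-02  3.36143481e+00]
[289, 33, 69, 11, 633] ((722.1076049804688, -258.9632873535156), (7.33287239074707, 45.058284759521484), 3.3597733974456787)
[107, 59, 41, 115, 3794] ((667.6250610351562, -118.64373779296875), (83.46571350097656, 31.68465805053711), 3.4667530059814453)
[11, 143, 20, 28, 401] ((641.5225219726562, -6.0961761474609375), (21.03354263305664, 22.073177337646484), 7.713832378387451)
[301, 164, 46, 44, 1942] ((620.8361206054688, -265.10858154296875), (30.344804763793945, 30.82027816772461), 2.7506558895111084)
[277, 213, 89, 15, 1216] ((596.1651611328125, -264.9837646484375), (9.950532913208008, 62.33708190917969), 2.2077674865722656)
[185, 352, 21, 60, 668] ((435.9362487792969, -159.2203369140625), (18.84893226623535, 76.54678344726562), 82.49959564208984)
[424, 352, 22, 60, 666] ((448.2982482910156, -379.24627685546875), (77.18372344970703, 19.11014175415039), 14.962190628051758)
[186, 411, 348, 36, 3612] ((375.7258605957031, -329.51361083984375), (25.62305450439453, 384.6479797363281), 3.2664496898651123)
```

View pics/s7c.png

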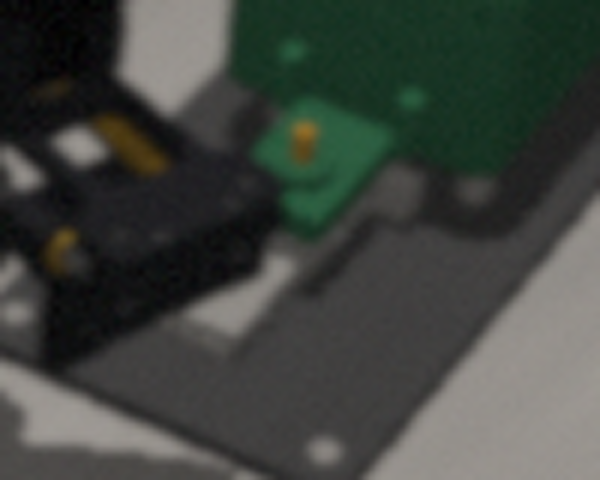

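The stack is in place and aligned. Now I'll grasp the wedge's tail.

```bash
python3 -m pendant '[{"claw":0.5,"dx":39,"dy":-3.5,"dz":-10,"twist":0},{"claw":0.5,"dx":39,"dy":-3.5,"dz":-50,"twist":0},{"claw":0.5,"dx":39,"dy":-3.5,"dz":-90,"twist":0},{"claw":0.5,"dx":39,"dy":-3.5,"dz":-110,"twist":0},{"claw":0.5,"dx":39,"dy":-3.5,"dz":-119,"twist":0},{"claw":0.5,"dx":39,"dy":-3.5,"dz":-119,"twist":0},{"claw":0.2,"dx":39,"dy":-3.5,"dz":-119,"twist":0},{"claw":0.2,"dx":39,"dy":-3.5,"dz":-119,"twist":0}]' 60
python3 -m pendant '[{"claw":0.2,"dx":0,"dy":0,"dz":0,"twist":0},{"claw":0.2,"dx":0,"dy":0,"dz":0,"twist":0}]'
```

```text
clock: 20.55
tool_pos: [0.6237, -0.2658, 0.0137]
eef_rot: [1.0, 0.028, 0.001, 0.0]
contact_force: [-0.6, 1.1, 0.3]
opening: 0.34
finger_force: 0.7
clock: 20.75
tool_pos: [0.6236, -0.2658, 0.0137]
eef_rot: [1.0, 0.028, 0.001, 0.0]
contact_force: [-1.1, 0.2, 3.8]
opening: 0.333
finger_force: 59.9
```

```bash
python3 -m pendant '[{"claw":0.2,"dx":0,"dy":0,"dz":30,"twist":0},{"claw":0.2,"dx":0,"dy":10,"dz":75,"twist":0.1},{"claw":0.2,"dx":-10,"dy":50,"dz":100,"twist":0.25},{"claw":0.2,"dx":-20,"dy":95,"dz":110,"twist":0.4},{"claw":0.2,"dx":-30,"dy":140,"dz":110,"twist":0.55},{"claw":0.2,"dx":-45,"dy":185,"dz":110,"twist":0.7},{"claw":0.2,"dx":-60,"dy":230,"dz":110,"twist":0.85},{"claw":0.2,"dx":-75,"dy":275,"dz":110,"twist":1.0}]'
python3 -m pendant '[{"claw":0.2,"dx":-8,"dy":40,"dz":0,"twist":0.15},{"claw":0.2,"dx":-11,"dy":66,"dz":0,"twist":0.3},{"claw":0.2,"dx":-11,"dy":66,"dz":-20,"twist":0.45},{"claw":0.2,"dx":-11,"dy":66,"dz":-50,"twist":0.6},{"claw":0.2,"dx":-11,"dy":66,"dz":-60,"twist":0.66},{"claw":0.2,"dx":-11,"dy":66,"dz":-60,"twist":0.66},{"claw":0.2,"dx":-11,"dy":66,"dz":-60,"twist":0.66}]'
python3 - <<'E'
from h import *
im,d,P=wshot('w9.png'); np.savez('w9.npz',im=im,d=d,p=P[0],R=P[1])
v,u=np.mgrid[0:480,0:640]; X=ww(P,u.ravel(),v.ravel(),d=d.ravel()).reshape(480,640,3)
t=P[0];ax=np.array([-.1435,.9897]);ay=np.array([-.9897,-.1435])
a=(X[...,:2]-t[:2])@ax*1000;b=(X[...,:2]-t[:2])@ay*1000;z=(X[...,2]-t[2])*1000
print(t*1000,R.from_matrix(P[1]).as_euler('xyz',degrees=True))
for lo in list(range(0,150,10)):
    k=(d>0)&(a>lo)&(a<lo+4)&(abs(b)<30)&(X[...,2]>.022); 
    if k.sum()>5: print(lo,'y',b[k].min().round(1),b[k].max().round(1),'z',np.median(z[k]).round(1),'Z',(1000*np.median(X[...,2][k])).round(1))
E
```

```text
clock: 21.55
tool_pos: [0.5467, 0.0104, 0.1227]
eef_rot: [0.862, 0.506, -0.0, 0.0]
contact_force: [1.1, -0.2, -2.2]
opening: 0.334
finger_force: 59.9
clock: 22.25
tool_pos: [0.5369, 0.075, 0.0628]
eef_rot: [0.655, 0.756, -0.0, 0.0]
contact_force: [-0.2, -0.6, -2.6]
opening: 0.331
finger_force: 59.9
[536.89498276  75.01343121  62.81392799] [-1.79999798e+02  5.71161923e-03  9.82073749e+01]
0 y -22.8 22.3 z 21.3 Z 84.1
10 y -30.0 30.0 z 30.8 Z 93.6
20 y -30.0 30.0 z 100.6 Z 163.5
30 y -30.0 30.0 z 80.4 Z 143.2
40 y -14.5 15.4 z 10.4 Z 73.3
50 y -14.5 15.4 z 8.4 Z 71.2
60 y -14.5 15.8 z 6.4 Z 69.2
70 y -14.5 15.4 z 4.3 Z 67.1
80 y -14.2 15.8 z 2.2 Z 65.0
90 y -13.9 15.6 z 0.3 Z 63.1
100 y -15.3 14.2 z -36.6 Z 26.2
110 y -15.5 14.6 z -36.5 Z 26.3
120 y -23.3 20.7 z -16.9 Z 45.9
130 y -23.3 20.8 z -9.3 Z 53.5
```

View pics/w9.png

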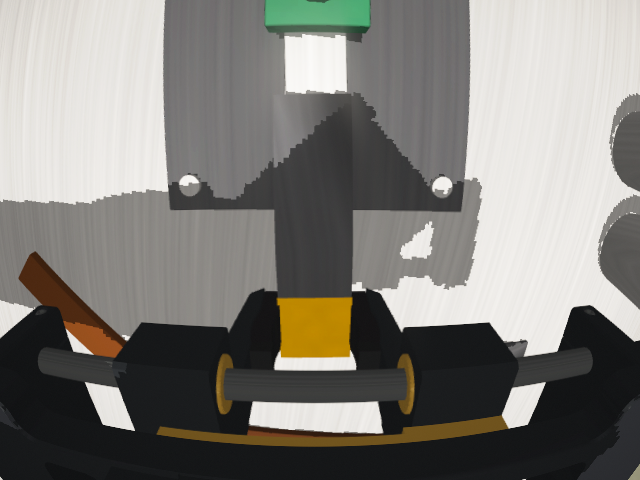

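The wedge is held level, tip at (313,95), lined up with the stack and lug. Now I'll lower it and slide it in.

```bash
python3 -m pendant '[{"claw":0.2,"dx":0,"dy":0,"dz":-20,"twist":0},{"claw":0.2,"dx":1,"dy":0,"dz":-30,"twist":0},{"claw":0.2,"dx":1,"dy":0,"dz":-31.8,"twist":0},{"claw":0.2,"dx":-2,"dy":20,"dz":-32,"twist":0},{"claw":0.2,"dx":-5,"dy":40,"dz":-32,"twist":0},{"claw":0.2,"dx":-7,"dy":52,"dz":-32,"twist":0},{"claw":0.2,"dx":-7.6,"dy":58,"dz":-32,"twist":0},{"claw":0.2,"dx":-7.6,"dy":58,"dz":-32,"twist":0}]'
python3 -m pendant '[{"claw":0.2,"dx":-0.3,"dy":2,"dz":0,"twist":0},{"claw":0.2,"dx":-0.6,"dy":4,"dz":0,"twist":0},{"claw":0.2,"dx":-0.9,"dy":6,"dz":0,"twist":0},{"claw":0.2,"dx":-0.9,"dy":6,"dz":0,"twist":0}]'
```

```text
clock: 23.1
tool_pos: [0.5293, 0.1339, 0.0311]
eef_rot: [0.654, 0.757, 0.0, 0.0]
contact_force: [-0.7, 0.1, -2.1]
opening: 0.336
finger_force: 59.9
clock: 23.5
tool_pos: [0.5283, 0.1392, 0.0308]
eef_rot: [0.654, 0.756, 0.0, -0.0]
contact_force: [0.7, -0.1, -3.0]
opening: 0.336
finger_force: 59.9
```

```bash
python3 -m pendant '[{"claw":0.2,"dx":-0.3,"dy":2,"dz":-0.5,"twist":0},{"claw":0.2,"dx":-0.6,"dy":4,"dz":-0.5,"twist":0},{"claw":0.2,"dx":-0.6,"dy":4,"dz":-0.5,"twist":0}]'
python3 -m pendant '[{"claw":0.2,"dx":-0.3,"dy":1.5,"dz":0,"twist":0},{"claw":0.2,"dx":-0.4,"dy":3,"dz":0,"twist":0},{"claw":0.2,"dx":-0.4,"dy":3,"dz":0,"twist":0}]'
```

```text
clock: 23.8
tool_pos: [0.5276, 0.1437, 0.0302]
eef_rot: [0.654, 0.757, 0.0, -0.0]
contact_force: [-0.1, -0.7, -2.8]
opening: 0.337
finger_force: 59.9
clock: 24.1
tool_pos: [0.5273, 0.1466, 0.0302]
eef_rot: [0.654, 0.757, 0.0, -0.0]
contact_force: [-0.4, -0.0, -2.5]
opening: 0.334
finger_force: 59.9
```

```bash
python3 -m pendant '[{"claw":0.2,"dx":-0.2,"dy":1,"dz":0,"twist":0},{"claw":0.2,"dx":-0.3,"dy":2,"dz":0,"twist":0},{"claw":0.2,"dx":-0.3,"dy":2,"dz":0,"twist":0}]'
python3 -m pendant '[{"claw":0.2,"dx":-0.2,"dy":1,"dz":0,"twist":0},{"claw":0.2,"dx":-0.2,"dy":1.5,"dz":0,"twist":0},{"claw":0.2,"dx":-0.2,"dy":1.5,"dz":0,"twist":0}]'
```

```text
clock: 24.4
tool_pos: [0.527, 0.1484, 0.0303]
eef_rot: [0.654, 0.757, 0.0, -0.0]
contact_force: [-0.1, 1.1, -2.6]
opening: 0.333
finger_force: 59.9
clock: 24.7
tool_pos: [0.5267, 0.1492, 0.0302]
eef_rot: [0.654, 0.756, -0.0, 0.0]
contact_force: [1.3, -0.7, -2.0]
opening: 0.331
finger_force: 59.9
```

```bash
python3 -m pendant '[{"claw":0.2,"dx":-0.1,"dy":1,"dz":0,"twist":0},{"claw":0.2,"dx":-0.2,"dy":1.5,"dz":0,"twist":0},{"claw":0.2,"dx":-0.2,"dy":1.5,"dz":0,"twist":0}]'
python3 -m pendant '[{"claw":0.2,"dx":-0.1,"dy":1,"dz":0,"twist":0},{"claw":0.2,"dx":-0.1,"dy":1,"dz":0,"twist":0},{"claw":0.2,"dx":-0.1,"dy":1,"dz":0,"twist":0}]'
```

```text
clock: 25.0
tool_pos: [0.5266, 0.1499, 0.0301]
eef_rot: [0.654, 0.756, -0.001, 0.001]
contact_force: [0.8, -3.9, -3.7]
opening: 0.335
finger_force: 59.9
clock: 25.3
tool_pos: [0.5264, 0.1503, 0.03]
eef_rot: [0.655, 0.756, -0.001, 0.001]
contact_force: [0.4, -5.2, -4.2]
opening: 0.331
finger_force: 59.9
```

```bash
python3 -m pendant '[{"claw":0.2,"dx":-0.1,"dy":1,"dz":0,"twist":0},{"claw":0.2,"dx":-0.3,"dy":2,"dz":0,"twist":0},{"claw":0.2,"dx":-0.3,"dy":2,"dz":0,"twist":0},{"claw":0.2,"dx":-0.3,"dy":2,"dz":0,"twist":0}]'
python3 -m pendant '[{"claw":0.2,"dx":-0.1,"dy":1,"dz":0,"twist":0},{"claw":0.2,"dx":-0.2,"dy":1.5,"dz":0,"twist":0},{"claw":0.2,"dx":-0.2,"dy":1.5,"dz":0,"twist":0},{"claw":0.2,"dx":-0.2,"dy":1.5,"dz":0,"twist":0}]'
```

```text
clock: 25.7
tool_pos: [0.5263, 0.1507, 0.0299]
eef_rot: [0.655, 0.756, -0.002, 0.001]
contact_force: [1.4, -7.8, -3.4]
opening: 0.33
finger_force: 59.9
clock: 26.1
tool_pos: [0.5262, 0.151, 0.0298]
eef_rot: [0.655, 0.755, -0.003, 0.002]
contact_force: [2.1, -8.5, -3.4]
opening: 0.334
finger_force: 59.9
```

```bash
python3 -m pendant '[{"claw":0.2,"dx":-0.1,"dy":1,"dz":0,"twist":0},{"claw":0.2,"dx":-0.3,"dy":2,"dz":0,"twist":0},{"claw":0.2,"dx":-0.3,"dy":2,"dz":0,"twist":0},{"claw":0.2,"dx":-0.3,"dy":2,"dz":0,"twist":0}]'
python3 -m pendant '[{"claw":0.2,"dx":0,"dy":0,"dz":0,"twist":0},{"claw":0.2,"dx":0,"dy":0,"dz":0,"twist":0},{"claw":0.2,"dx":0,"dy":0,"dz":0,"twist":0},{"claw":0.2,"dx":0,"dy":0,"dz":0,"twist":0},{"claw":0.2,"dx":0,"dy":0,"dz":0,"twist":0},{"claw":0.2,"dx":0,"dy":0,"dz":0,"twist":0}]'
python3 - <<'E'
from h import *
im,d,P=wshot('w10.png')
v,u=np.mgrid[0:480,0:640]; X=ww(P,u.ravel(),v.ravel(),d=d.ravel()).reshape(480,640,3)
t=P[0];ax=np.array([-.1435,.9897]);ay=np.array([-.9897,-.1435])
a=(X[...,:2]-t[:2])@ax*1000;b=(X[...,:2]-t[:2])@ay*1000
for lo in (36,40,44,50,56):
    k=(d>0)&(a>lo)&(a<lo+4)&(abs(b)<26)&(X[...,2]>.022);print(lo,b[k].min().round(1),b[k].max().round(1),(1000*np.median(X[...,2][k])).round(1))
print(r.get_state()['contact_force'])
E
```

```text
clock: 26.5
tool_pos: [0.526, 0.1513, 0.0298]
eef_rot: [0.656, 0.755, -0.004, 0.003]
contact_force: [1.9, -11.4, -4.1]
opening: 0.328
finger_force: 59.9
clock: 27.1
tool_pos: [0.526, 0.1513, 0.0297]
eef_rot: [0.656, 0.755, -0.004, 0.003]
contact_force: [2.3, -12.7, -3.0]
opening: 0.334
finger_force: 59.9
36 -14.8 15.0 41.2
40 -14.6 15.1 40.7
44 -23.4 20.7 53.3
50 -23.3 21.0 53.4
56 -23.0 20.9 53.9
[  2.41252486 -11.15861754  -2.72004939]
```

View pics/w10.png

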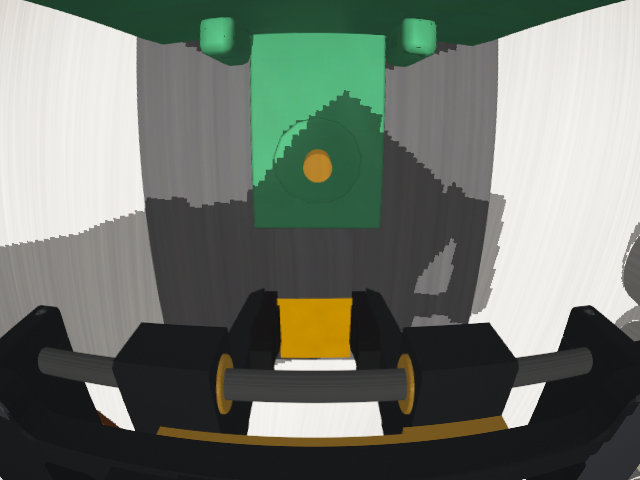

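The wedge is jammed about 7 mm short of the slope's end. It is square under the lug (front edge at (316,228)), with a steady push of about 12 N.

```bash
python3 -c "
from plant import r
print(r.finish_job())"
```

```text
the job is handed in; nothing more can be done
None
```

I handed the job in after about 27 s of robot time: gauge back flat in its red pocket, two packers home under the lug, and the wedge jammed and held at about 12 N; the hand-in gave no verdict.

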